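Lock the grinder with a mallet

ROBOT

A 6-joint arm with a two-finger parallel gripper is mounted at the origin on the work surface. World frame = base frame: x ahead of the robot, y to its left, z up, the work surface at z = 0. Lengths are in m, angles in rad, forces in N, time in s.
With the tool pointing down it reaches from about 0.375 to 0.75 m from the base axis. Payload 9 kg.
Tool frame: the origin (TCP) lies between the finger pads; the fingertips stand 25 mm ahead of it and the grasp point (between the pads) lies 6 mm ahead of it (env.nose_length is the y of the fingertips in the tool frame, in m); y points along the fingers, z is the direction in which the jaws open and shut, and the axes are right-handed (so a half turn about y gives the same grasp; the last joint's range is limited). The gripper opens to 85 mm and grips with 20 to 120 N. Pads are 22 mm wide; open, the fingers measure 114 mm over their backs; the gripper's body (76 mm by 85 mm) begins 54 mm behind the grasp point. The pads swing forward as they close: fully open they stand 13 mm farther back than shut.
Start: joints at [1.004, 0.104, 0.097, 1.564, 0, 1.353], TCP at [0.205, 0.564, 0.256] pointing down, gripper open.
Joint ranges: [-2.99, 2.99], [-0.84, 1.86], [-1.1, 1.16], [-1.84, 2.11], [-1.51, 1.56], [-3.14, 3.14]. Speed limits (rad/s): [2.22, 2.22, 2.57, 3.14, 3.14, 3.14].

INTERFACE

Orientations are given as a rotation vector (axis times angle).
In Python, from bench import env, sensors, capture gives the robot as it stands. Calls block until the motion is done:
- env.movep(position, orientation): joint-space move of the TCP to a pose.
- env.servo_line(position, ori=None, speed=0.15, f_stop=None): straight line of the TCP; ori=None keeps the orientation; speed is the mean speed in m/s. With f_stop (N) it stops when the force on the tool has changed by that much, and returns True; else False.
- env.move_j(angles): joint-space move.
- env.let_go() and env.close_gripper(force=None): open the fingers fully, or close them until they stop; force is the grip in N (None keeps the last).
- env.hold(seconds).
- env.ik(position, orientation): joint angles nearest the present ones, or None.
- sensors.get_state(): the state.
- capture(name): name is "scene" or "top"; returns a dict with "image" (420x560x3 uint8, blue, green, red), "camera_matrix" (3x3 intrinsics, pixels), "rvec" (rotation vector, rad) and "tvec" (3), from world to camera coordinates, as OpenCV has them. Camera axes: x right, y down, z forward; pixel columns grow to the right and rows downward; lengths in m; the calibration is good to about 2 mm. A picture is of the moment at which its call begins. There is no depth.
A pose or a line that the arm cannot do raises env.MotionError and nothing moves.
- env.job_done(): hands the job in, once; it reports no verdict.
The state is a dict: "t": time; "joint_positions": joint angles; "dq": joint speeds; "tau": joint torques, N m; "ee_pos": TCP position; "tool_rot": TCP orientation; "force": force on the tool from outside, world axes, zero at the start; "ft_torque": the same for the moment, N m; "gripper_width": finger opening in m.
Only numpy, scipy, OpenCV 4.12 (cv2) and the standard library are available. Lean on these libraries where they do the work, as an engineer would, in place of code of your own. Each camera call takes 0.05 s, during which the arm holds its last target. There are 200 camera calls.

TASK

Lock the hand grinder for the night: swing its lock lever round to the locked stop, then, holding the mallet, knock the sprung pin on the lever fully home with a brisk downward blow or blows of its head (do not press it slowly, and do not touch the pin with the hand). Leave lever and pin locked, gently stand the mallet back on the bare shelf on the face of its head, as you found it, and leave the dish, drum and ferrule alone.

Things in the scene. Friction and masses are not known exactly. Their poses are not given: they have to be found in the camera images.
- grinder: Hand-cranked grinder, fixed. Origin: shelf level, on the lock lever's vertical pivot axis. In its frame: dark iron base plate 140 (x) by 340 mm, 35 high, y -90 to +250; wheel 180 mm across, 32 thick, centre y +130, z 145, axis along y; tool rest to x -125, z 107; crank with red handle y +200 to +285, up to z 224. Below y +75 only the lever with knob and pin stands above the plate.
- lock_lever (a joint): Angle of the flat iron lock lever about the vertical axis through the grinder's origin. At 0 (free) it points along the grinder's -x; grows anticlockwise seen from above to the locked stop at 1.5 (nearly the grinder's -y). Starts at 0 to 0.45, stays where left; about 3 N at the knob turns it. Arm 26 mm wide, z 40 to 54 mm, reaching 165 mm from the pivot; a short pawl points the other way.
- lever_knob (a point): Centre of the top (z 82 mm) of the small dark wooden knob, 24 mm across and 28 mm tall, standing on the lever 150 mm from the pivot. It can be pushed sideways or pinched.
- lock_pin (a joint): How far (m) the steel pin has been driven down: 0 fully up, 0.022 fully home against its stop; starts at 0 to 0.005. Sprung, but tight enough in its bush to stay where it is driven; about 8 N to start it and 12 N at the bottom, more if hit fast.
- pin_top (a point): Centre of the flat top of the pin's head. The pin stands upright in the lever, 50 mm from the pivot, and moves round with it; head 20 mm across and 8 mm thick, shank 12 mm. Its top is at z 84 mm when up and 62 mm when home (then 8 mm above the lever).
- mallet: Small mallet, 0.36 to 0.54 kg: upright brass cylinder head, 36 mm across, 56 tall, standing on its face, and a level wooden handle. Origin: centre of the head's lower face, z up. The handle points to the mallet's -x, ending 140 mm from the head's axis; 18 mm wide, 24 tall, centre line 28 mm above the origin. Centre of mass about 5 mm from the head's axis, towards the handle.
- dish: Bystander: shallow white porcelain dish of white stones (one rigid piece), 130 mm across, 24 tall; origin at its underside.
- drum: Bystander: dark walnut sanding drum, upright cylinder 60 mm across, 85 tall; origin at its underside.
- ferrule: Bystander: polished brass ring 32 mm across, 26 tall; origin at its underside.
There are look-alikes about, which are no part of the job. Leave any pink or turquoise look-alike of the mallet alone.

How it is judged:
By the outcome, as a careful person would: the job done as asked, in the order asked, and still so for the second after the job is handed in, with the robot touching nothing.
It also fails if it takes over 58 s, if anything falls off the work surface, if the arm or the gripper's body presses on something with over 40 N, if the wrist force passes 120 N, or if a joint passes its speed limit or range.

## Working session

There is one attempt and no reset: what is moved stays moved. The work goes in short steps, each a Python script; the robot and the scene stay as the last script left them, time stands still between calls to the robot, and variables do not carry over. Pictures are saved under pics/ and viewed, about 8 in all and at most 12, crops included, and the job is handed in when it is done.

```bash
mkdir -p pics; ls
python3 - <<'E'
from bench import env,sensors,capture
import cv2
for n in("scene","top"):
    c=capture(n);cv2.imwrite(f"pics/{n}0.png",c["image"]);print(c["camera_matrix"],c["rvec"],c["tvec"])
s=sensors.get_state();print(s["t"],s["tool_rot"],s["force"],env.nose_length)
E
```

```text
pics
[[454.55611792   0.         281.11607274]
 [  0.         454.55611792 205.02637169]
 [  0.           0.           1.        ]] [ 2.39742421  0.74132922 -0.25555308] [-0.37422399 -0.25904556  1.55480473]
[[487.71150197   0.         283.76659438]
 [  0.         487.71150197 205.69967352]
 [  0.           0.           1.        ]] [ 2.16577055 -2.10722938  0.18320505] [-0.11486808  0.5468663   1.5248257 ]
0.1 [-1.55453201  0.27407513 -0.2733545 ] [ 0.07548441  0.44683301 -0.14275494] 0.025
```

View pics/top0.png

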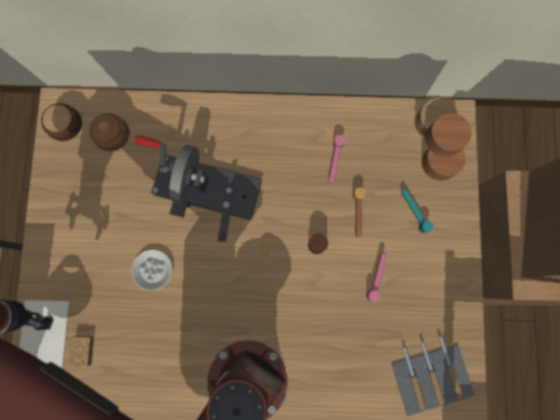

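View pics/scene0.png

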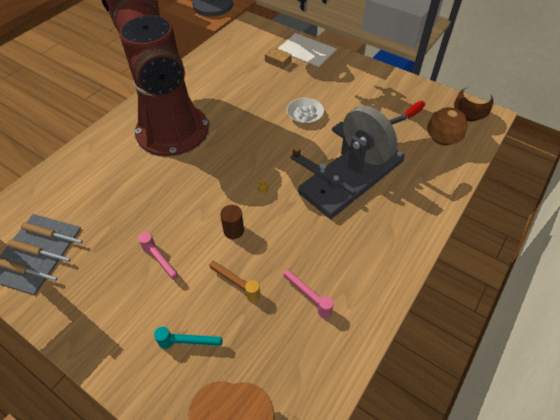

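The top view shows the mallet, with its brass head at (359,193) and wooden handle down to (359,235). Look-alikes are pink at (338,140) and (375,296), and turquoise at (426,226). The grinder plate spans (155,185)–(258,200), with the lever pointing down to (223,238). The drum is at (318,243), the dish at (152,268) and the ferrule near (263,248). I choose the brass and wood mallet, and will check it in a close crop.

Run:
```python
import cv2,numpy as np
t=cv2.imread("pics/top0.png");s=cv2.imread("pics/scene0.png")
r=lambda i,x,y,w,h,k:cv2.resize(i[y:y+h,x:x+w],None,fx=k,fy=k,interpolation=cv2.INTER_CUBIC)
a=r(t,145,130,133,120,3);b=r(t,320,170,66,75,4)[:, :]
c=r(s,280,90,133,130,3);d=r(s,200,250,66,60,4)
o=np.zeros((600,800,3),np.uint8)
# brighten
f=lambda i:np.clip(i.astype(float)*1.5,0,255).astype(np.uint8)
o[0:300,0:399]=f(r(t,145,130,133,100,3)) if 0 else f(r(t,145,150,133,100,3))
o[0:300,400:664]=f(b); o[300:600,0:399]=f(r(s,280,115,133,100,3)); o[300:540,400:664]=f(d)
cv2.imwrite("pics/crop1.png",o)
```

```text
(no output)
```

View pics/crop1.png

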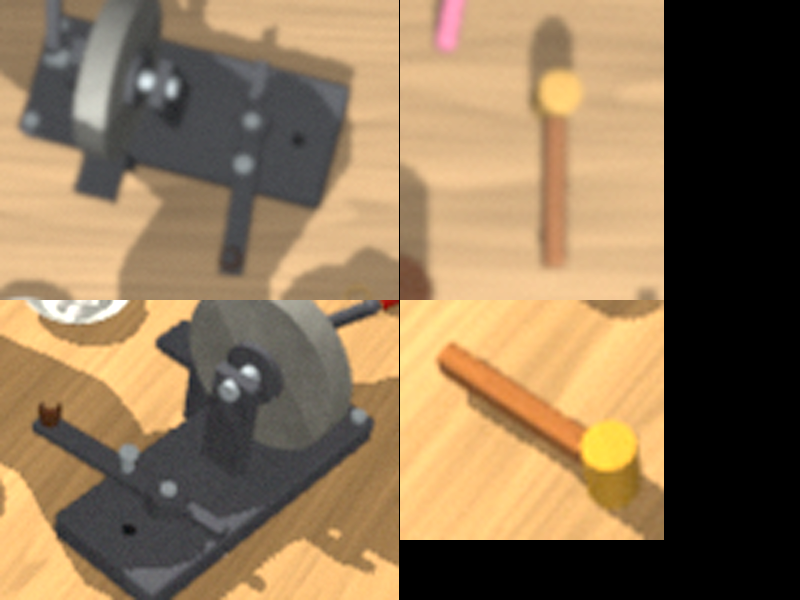

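The crop confirms the mallet: brass head-top at top (359.8,193.2) / scene (252.5,286.5), wooden handle end at (358.7,236). On the grinder, in top and scene pixels: pivot bolt (229,190.3)/(336,178), pin (226,204.3)/(322.7,165), knob (222,235.7)/(296.3,150), hole (244.3,196.3)/(323,191.3).

```bash
cat > h.py <<'E'
import cv2,numpy as np
from bench import env,sensors,capture
from scipy.spatial.transform import Rotation as R
def cam(n):
    c=capture(n);return c
def ray(c,p):
    Rm=cv2.Rodrigues(np.array(c["rvec"],float))[0];C=-Rm.T@np.ravel(c["tvec"])
    return C,Rm.T@np.linalg.inv(c["camera_matrix"])@np.array([p[0],p[1],1.])
def onz(c,p,z):
    C,d=ray(c,p);return C+d*(z-C[2])/d[2]
def tri(c1,p1,c2,p2):
    A,a=ray(c1,p1);B,b=ray(c2,p2)
    k=np.linalg.lstsq(np.c_[a,-b],B-A,rcond=None)[0];P,Q=A+k[0]*a,B+k[1]*b
    return (P+Q)/2,np.linalg.norm(P-Q)
def px(c,P): return cv2.projectPoints(np.float64([P]),np.array(c["rvec"],float),np.array(c["tvec"],float),np.array(c["camera_matrix"]),None)[0].ravel()
def ori(zdir,y=(0,0,-1)):
    "tool y (fingers) along y, jaw axis z along zdir"
    y=np.array(y,float);z=np.array(zdir,float);z-=y*(z@y);z/=np.linalg.norm(z)
    return R.from_matrix(np.c_[np.cross(y,z),y,z]).as_rotvec()
E
python3 - <<'E'
from h import *
np.set_printoptions(precision=4,suppress=True)
t,s=cam("top"),cam("scene")
for n,p,q,z in [("pivot",(229,190.3),(336,178),.06),("pin",(226,204.3),(322.7,165),.084),("knob",(222,235.7),(296.3,150),.082),("hole",(244.3,196.3),(323,191.3),.035),
 ("head",(359.8,193.2),(252.5,286.5),.056),("hend",(358.7,236),(212.5,263.7),.04)]:
    print(n,tri(t,p,s,q),onz(t,p,z),onz(s,q,z))
for n,p,z in [("cRU",(261,178.3),.035),("cRB",(251,219),.035),("cLB",(152.3,193.3),.035),("drum",(318,242),.085),("ferr",(263,248),.026),("dish",(152,269),.02),("pink",(338,140),.05),("pinkend",(333,182),.03)]: print(n,onz(t,p,z))
s=sensors.get_state();print(s["t"],R.from_rotvec(s["tool_rot"]).as_matrix())
E
```

```text
pivot (array([0.5945, 0.0785, 0.058 ]), np.float64(0.00380990329795302)) [0.5926 0.0771 0.06  ] [0.5965 0.0784 0.06  ]
pin (array([0.5446, 0.0831, 0.0799]), np.float64(0.002861971583246113)) [0.5428 0.0817 0.084 ] [0.5473 0.0809 0.084 ]
knob (array([0.4455, 0.0914, 0.0786]), np.float64(0.003527489862759081)) [0.4438 0.0898 0.082 ] [0.4484 0.09   0.082 ]
hole (array([0.5806, 0.0305, 0.0349]), np.float64(0.003903015921993119)) [0.579  0.0293 0.035 ] [0.582 0.032 0.035]
head (array([ 0.5989, -0.3425,  0.0495]), np.float64(0.005245760320459155)) [ 0.5957 -0.3433  0.056 ] [ 0.603 -0.343  0.056]
hend (array([ 0.4631, -0.3414,  0.0281]), np.float64(0.007944783887810055)) [ 0.4591 -0.3424  0.04  ] [ 0.4715 -0.343   0.04  ]
cRU [ 0.6405 -0.0229  0.035 ]
cRB [0.5052 0.0047 0.035 ]
cLB [0.5806 0.3285 0.035 ]
drum [ 0.4321 -0.209   0.085 ]
ferr [ 0.4135 -0.0369  0.026 ]
dish [0.3371 0.316  0.02  ]
pink [ 0.7732 -0.2723  0.05  ]
pinkend [ 0.6359 -0.2593  0.03  ]
0.2 [[ 0.9398 -0.0004  0.3418]
 [-0.3418 -0.0006  0.9398]
 [-0.0002 -1.     -0.0007]]
```

```bash
cat > a.py <<'E'
from h import *
P=np.array([.5943,.078]);A0=np.radians(166.9)
def knob(q,z): 
    a=A0+q; return [*(P+.15*np.array([np.cos(a),np.sin(a)])),z]
def o(q,s): a=A0+q; return ori(s*np.array([-np.sin(a),np.cos(a),0]))
q0=.145
# choose jaw sign with feasible wrist over the sweep
for s in (1,-1):
    J=[env.ik(knob(q,.084),o(q,s)) for q in (q0,.8,1.5)]
    print(s,[None if j is None else np.round(j,2) for j in J])
s=1 if abs(env.ik(knob(1.5,.084),o(1.5,1))[5])<abs(env.ik(knob(1.5,.084),o(1.5,-1))[5]) else -1
env.movep([.25,.38,.26],o(q0,s)); env.movep(knob(q0,.2),o(q0,s))
env.servo_line(knob(q0,.12),o(q0,s))
for n in("top","scene"): cv2.imwrite(f"pics/k_{n}.png",capture(n)["image"])
hit=env.servo_line(knob(q0,.084),o(q0,s),speed=.06,f_stop=8); print("hit",hit)
if not hit:
    env.close_gripper(40); st=sensors.get_state(); print(st["gripper_width"],st["ee_pos"],st["force"])
    for q in (.4,.7,1.0,1.3,1.45): env.servo_line(knob(q,.084),o(q,s),speed=.12)
    h=env.servo_line(knob(1.56,.084),o(1.56,s),speed=.03,f_stop=12)
    st=sensors.get_state();p=st["ee_pos"];print(h,st["gripper_width"],p,st["force"],np.arctan2(p[1]-P[1],p[0]-P[0])%(2*np.pi)-A0)
print(sensors.get_state()["t"])
E
python3 a.py
python3 - <<'E'
import cv2,numpy as np
from bench import capture
cv2.imwrite("pics/k2.png",np.hstack([cv2.resize(capture("top")["image"][120:270,150:350],(400,300)),cv2.resize(capture("scene")["image"][80:230,220:420],(400,300))]))
E
```

```text
1 [array([-0.09, -0.32, -0.61,  1.28,  0.  ,  3.14]), array([-0.29, -0.27, -0.57,  1.27,  0.  ,  2.28]), array([-0.35,  0.01, -0.32,  1.25,  0.  ,  1.52])]
-1 [array([-0.09, -0.32, -0.61,  1.28,  0.  , -0.01]), array([-0.29, -0.27, -0.57,  1.27,  0.  , -0.86]), array([-0.35,  0.01, -0.32,  1.25,  0.  , -1.63])]
hit False
0.021610791520062046 [0.44490049 0.09071122 0.08438693] [-1.69460375  0.74262135  6.39436822]
True 0.02222825125385809 [ 0.55109548 -0.06548966  0.08438262] [-3.30935513  0.9821678   7.82923213] 1.5069701818179926
12.75
```

View pics/k2.png

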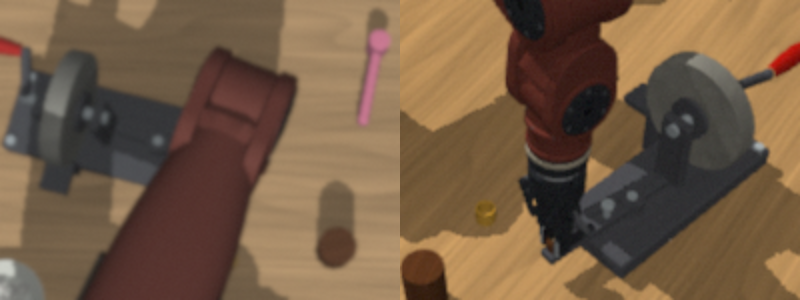

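The lever follows the knob round and stopped against force at about 1.507 rad. In the scene crop the lever lies over the plate towards the near end. I'll release, back away and measure again with a clear view.

Run:
```python
from h import *
env.let_go(); p=sensors.get_state()["ee_pos"]; env.servo_line([p[0],p[1],.2],speed=.2)
o=ori([0,-1,0]); g=[.556,-.343]
print(env.ik([*g,.034],o),env.ik([*g,.034],ori([0,1,0])), env.ik([.54,.03,.1],o))
env.movep([*g,.26],o)
t,s=cam("top"),cam("scene")
print(sensors.get_state()["t"])
r=lambda c,x,y,w,h,W,H:cv2.resize(c["image"][y:y+h,x:x+w],(W,H),interpolation=cv2.INTER_CUBIC)
cv2.imwrite("pics/l.png",np.clip(1.4*np.vstack([np.hstack([r(t,200,160,100,75,400,300),r(s,280,130,100,75,400,300)]),np.hstack([r(t,310,160,100,75,400,300),r(s,190,240,100,75,400,300)])]),0,255).astype(np.uint8))
```

```text
[-0.75246405  0.34050106 -0.04161277  1.1886825   0.          2.3891286 ] [-0.75246405  0.34050106 -0.04161277  1.1886825   0.         -0.75246405] [-0.18648672 -0.04433355 -0.33850999  1.27661989  0.          2.95510593]
15.4
```

View pics/l.png

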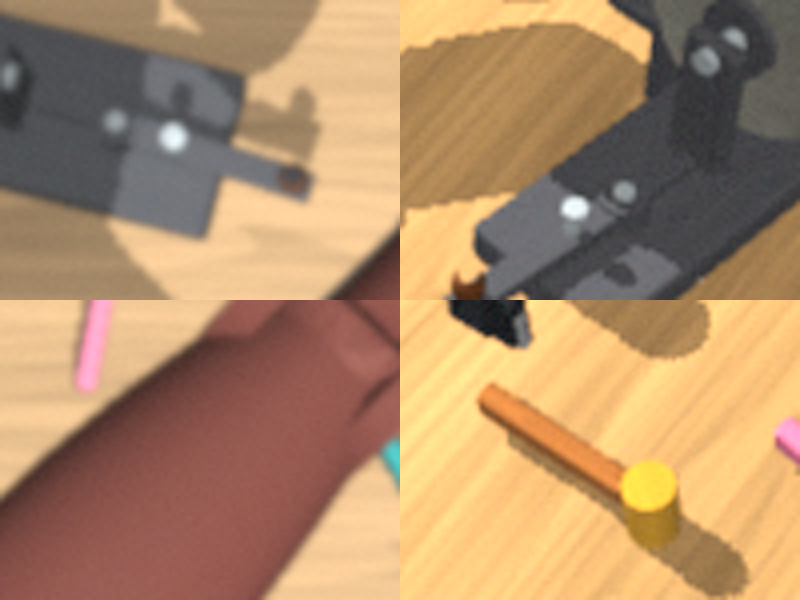

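The top crop shows the pin at top (243.3,194.5) / scene (323.8,182), the pivot bolt at (228.8,190.5) and the knob at (273,204.5). The lever is at the locked place and the mallet is undisturbed, with its head at scene (252.5,286.8).

Run:
```python
from h import *
np.set_printoptions(precision=4,suppress=True)
t,s=cam("top"),cam("scene")
pin,e=tri(t,(243.25,194.5),s,(323.75,182));pv=onz(t,(228.75,190.5),.058);kn=onz(t,(273,204.5),.082)
print("pin",pin,e,onz(t,(243.25,194.5),.083),onz(s,(323.75,182),.083),"lever",np.arctan2(*(kn-pv)[1::-1])%(2*np.pi)-np.radians(166.9))
o=ori([0,-1,0]); g=[.556,-.343]
env.servo_line([*g,.10],o,speed=.2)
h=env.servo_line([*g,.034],o,speed=.08,f_stop=10); print("touch",h)
if not h:
    env.close_gripper(110); st=sensors.get_state();f0=np.array(st["force"]);print(st["gripper_width"],st["ee_pos"],f0)
    env.servo_line([*g,.19],o,speed=.12); env.hold(.3);st=sensors.get_state();print(st["gripper_width"],np.array(st["force"]),st["ft_torque"])
    x=[pin[0]-.043,pin[1]]
    env.movep([*x,.19],o)
    env.servo_line([*x,.034+.135],o)
    t,s=cam("top"),cam("scene")
    r=lambda c,x,y,w,h,W,H:cv2.resize(c["image"][y:y+h,x:x+w],(W,H),interpolation=cv2.INTER_CUBIC)
    cv2.imwrite("pics/m.png",np.hstack([r(t,200,140,100,100,400,400),r(s,280,110,100,100,400,400)]))
print(sensors.get_state()["t"],sensors.get_state()["ee_pos"])
```

```text
pin [0.5791 0.0311 0.0757] 0.004695545478584855 [0.5758 0.029  0.083 ] [0.5834 0.0273 0.083 ] lever 1.4920033203055176
touch False
0.016472424581932953 [ 0.556  -0.3431  0.0343] [-1.7259  0.2443  3.3056]
0.01645672034515422 [-0.0438 -0.3119 -4.6152] [-0.007   0.1781 -0.0024]
21.6 [0.5363 0.0305 0.1695]
```

View pics/m.png

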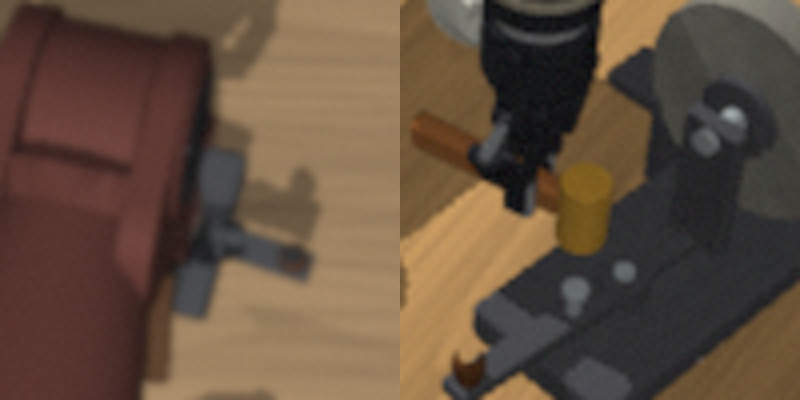

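Run:
```python
from h import *
s=cam("scene");p=sensors.get_state()["ee_pos"]
print("head top",onz(s,(326.25,155.5),.1915),"bottom",onz(s,(325.25,168.75),.1355),"pin",onz(s,(323.75,182),.082),onz(s,(323.75,182),.079),"nominal head",p[0]+.043,p[1])
```

```text
head top [0.58211506 0.02762857 0.1915    ] bottom [0.58187106 0.03078107 0.1355    ] pin [0.58304647 0.02808629 0.082     ] [0.58190739 0.03037502 0.079     ] nominal head 0.5794396273626138 0.030641906579181904
```

```bash
cat > strike.py <<'E'
from h import *
import sys
def strike(face,speed,fs=70):
    p=np.array(sensors.get_state()["ee_pos"]); x=[.5363,.0305]
    env.servo_line([*x,.19],speed=.2); env.hold(.2)
    h=env.servo_line([*x,.034+face],speed=speed,f_stop=fs)
    st=sensors.get_state(); print("face cmd",face,"stop",h,"face",st["ee_pos"][2]-.034,"F",np.round(st["force"],1))
    env.servo_line([*x,.19],speed=.25); env.hold(.2)
    st=sensors.get_state();print("lifted",st["force"],st["ft_torque"],st["t"])
    return h
E
python3 - <<'E'
from strike import *
strike(.064,.4)
s=cam("scene")
cv2.imwrite("pics/s1.png",cv2.resize(s["image"][110:210,280:380],(600,600),interpolation=cv2.INTER_CUBIC))
E
```

```text
face cmd 0.064 stop False face 0.06329975891951317 F [ 0.7  0.3 -3.8]
lifted [ 0.48897994  0.02089783 -3.84043219] [0.04076028 0.17515888 0.00258905] 23.2083
```

View pics/s1.png

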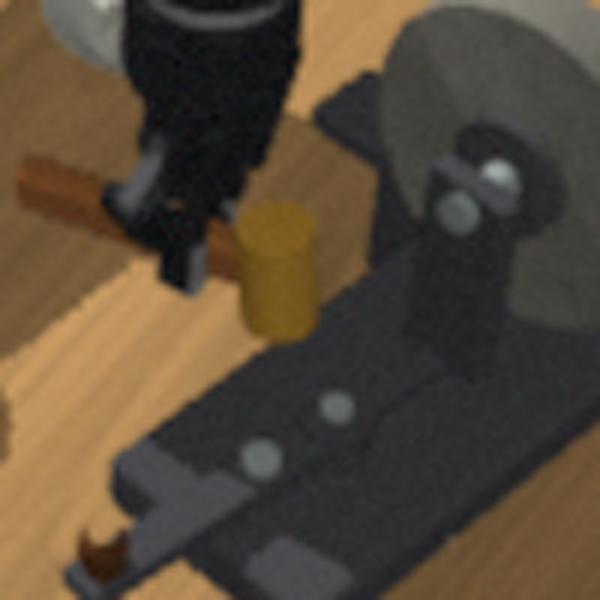

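The blow drove the pin: its head is now at scene (323.5,186.7), low over the lever. The mallet is still level in the grip. I'll give one deeper blow, force-limited, to make sure it is fully home.

Run:
```python
from strike import *
s=cam("scene")
print([px(s,[.5819,.0297,z]).round(1) for z in (.084,.079,.070,.066,.064,.062)])
strike(.054,.25,30)
s=cam("scene");t=cam("top")
cv2.imwrite("pics/s2.png",cv2.resize(s["image"][110:210,280:380],(600,600),interpolation=cv2.INTER_CUBIC))
# bright pin blob centroid before/after
a=cv2.imread("pics/s1.png");b=cv2.imread("pics/s2.png")
for i in (a,b):
    g=cv2.cvtColor(i,cv2.COLOR_BGR2GRAY)[420:500,220:310];m=cv2.moments((g>90).astype(np.uint8),True);print(m["m00"],m["m10"]/m["m00"]/6+280+220/6,m["m01"]/m["m00"]/6+110+70)
```

```text
[array([323.7, 181. ]), array([323.6, 182.1]), array([323.4, 184.2]), array([323.3, 185. ]), array([323.3, 185.5]), array([323.2, 185.9])]
face cmd 0.054 stop True face 0.05024893374187629 F [-1.9 -1.3  6. ]
lifted [-0.79145871  0.40668846 -4.89248141] [-0.00655524  0.116579   -0.00792521] 24.9917
865.0 323.50038535645473 186.47610789980732
850.0 323.52549019607847 186.45470588235293
```

View pics/s2.png

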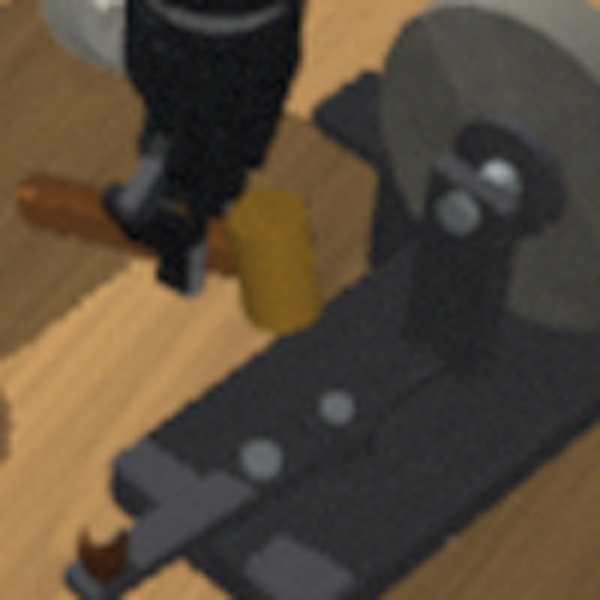

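The pin head is at the same pixel, (261,460) in the crop, after the second blow as after the first, so it was already home. The mallet has turned head-up in the grip. I'll estimate the tilt and take it out with the wrist before standing the mallet down.

Run:
```python
from h import *
s=cam("scene");G=np.array([.5363,.0305,.184])
def f(d,v): return px(s,G+R.from_rotvec([0,-d,0]).apply(v))   # -y rot: head up
for d in (0,.1,.15,.2,.25):
    H,E,B=f(d,[.043,0,.028]),f(d,[-.097,0,0]),f(d,[.043,0,-.028])
    a=H-B;print(d,"head",((H-[280,110])*6).round(0),"bot",((B-[280,110])*6).round(0),"end",((E-[280,110])*6).round(0),"slope",a[0]/a[1])
st=sensors.get_state();print(st["ee_pos"],st["t"],st["gripper_width"])
o=R.from_rotvec(ori([0,-1,0]))
for d in (.1,.2,.25): print(d,env.ik([.556,-.343,.05],(R.from_rotvec([0,d,0])*o).as_rotvec()))
```

```text
0 head [279. 234.] bot [270. 320.] end [ 16. 155.] slope -0.10696619237622017
0.1 head [274. 225.] bot [275. 316.] end [ 17. 170.] slope 0.016566850912047515
0.15 head [271. 220.] bot [278. 314.] end [ 18. 178.] slope 0.07385504100356978
0.2 head [268. 215.] bot [280. 311.] end [ 20. 186.] slope 0.12880484811846343
0.25 head [264. 211.] bot [282. 308.] end [ 22. 194.] slope 0.18182259543041168
[0.53578004 0.03059048 0.18888557] 25.1417 0.016442460097913596
0.1 [-0.72380763  0.4284765   0.09404625  1.31140464 -0.06616219  2.42026945]
0.2 [-0.6972952   0.53683625  0.22391242  1.41203337 -0.12792345  2.45419084]
0.25 [-0.68485506  0.59392982  0.29254941  1.46466158 -0.157144    2.4721588 ]
```

The tilt reads about 0.26 rad (head slope 0.18, handle end y≈200). I'll pitch the tool by 0.26, carry the mallet to its old place and check it just above the shelf.

```bash
cat > pl.py <<'E'
from h import *
o0=R.from_rotvec(ori([0,-1,0]))
def pose(G,d):
    r=R.from_rotvec([0,d,0])*o0; return np.array(G)-.006*r.apply([0,1,0]), r.as_rotvec()
E
python3 - <<'E'
from pl import *
d=.26
p,o=pose([.53,.03,.24],d); env.servo_line(p,o,speed=.15)
p,o=pose([.556,-.343,.24],d); env.movep(p,o)
p,o=pose([.556,-.343,.06],d); env.servo_line(p,o,speed=.15)
p,o=pose([.556,-.343,.046],d); env.servo_line(p,o,speed=.05)
s=cam("scene");print(sensors.get_state()["t"],sensors.get_state()["force"])
for z in (.018+.028,):
  for n,P in(("top",[.599,-.343,.074]),("bot",[.599,-.343,.018]),("end",[.459,-.343,.046])): print(n,((px(s,P)-[190,210])*6).round(0))
cv2.imwrite("pics/p1.png",cv2.resize(s["image"][210:310,190:290],(600,600),interpolation=cv2.INTER_CUBIC))
E
```

```text
28.9083 [ 0.6725863  -0.28038881 -4.4006321 ]
top [365. 434.]
bot [372. 495.]
end [111. 301.]
```

View pics/p1.png

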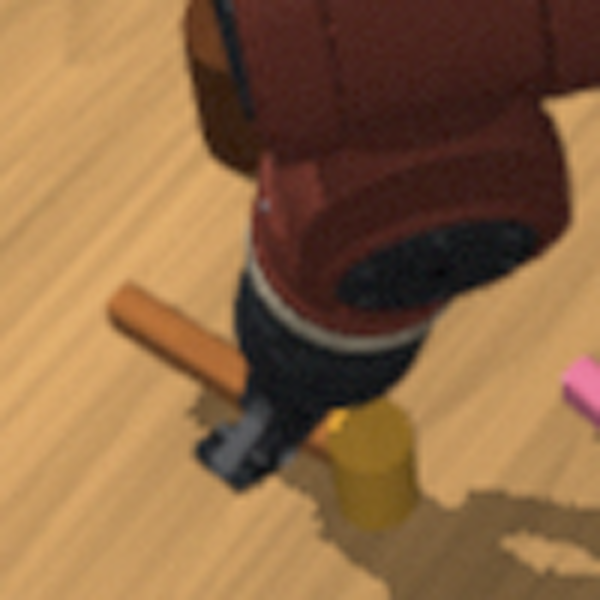

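The mallet hangs level just above its old place: handle end at (120,302) against (111,301) predicted, head about (373,440–500) as predicted. I'll lower it gently.

Run:
```python
from pl import *
d=.26
p,o=pose([.556,-.343,.022],d); h=env.servo_line(p,o,speed=.02,f_stop=3)
st=sensors.get_state();z=st["ee_pos"][2];print(h,z,"grip z",z-.006*np.cos(d),st["force"],st["ft_torque"])
env.close_gripper(20); env.hold(.2)
q=np.array(st["ee_pos"]); h=env.servo_line(q-[0,0,.002],o,speed=.01,f_stop=6);env.hold(.2)
st=sensors.get_state();print(h,st["ee_pos"],st["force"],st["ft_torque"],st["t"])
s=cam("scene");cv2.imwrite("pics/p2.png",cv2.resize(s["image"][210:310,190:290],(600,600),interpolation=cv2.INTER_CUBIC))
```

```text
True 0.03172229696993187 grip z 0.025923957101124787 [-0.39123331 -0.10058137  4.74263209] [-0.00573985 -0.11965478 -0.0403233 ]
True [ 0.55733134 -0.34293968  0.03171888] [0.01097747 0.45353823 5.45422253] [ 0.13352337 -0.09992593 -0.02146657] 30.6583
```

View pics/p2.png

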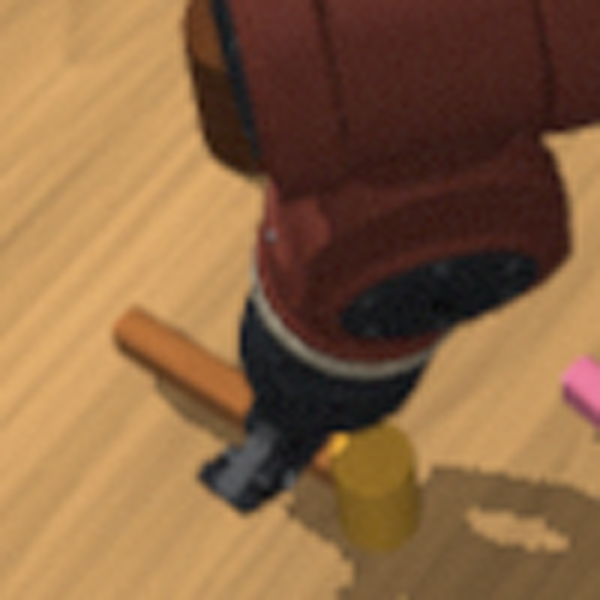

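The mallet is on the shelf: head (378,550 bottom), handle end (130,325), and it reads upright. I'll release, back off along the tool axis, clear away and check.

Run:
```python
from pl import *
env.let_go(); env.hold(.2)
st=sensors.get_state();p=np.array(st["ee_pos"]);r=R.from_rotvec(st["tool_rot"])
env.servo_line(p-.12*r.apply([0,1,0]),speed=.1)
p,o=pose([.45,-.2,.3],0); env.movep(p,o)
p,o=pose([.3,.33,.3],0); env.movep(p,o); env.hold(.5)
t,s=cam("top"),cam("scene")
r=lambda c,x,y,w,h,W,H:cv2.resize(c["image"][y:y+h,x:x+w],(W,H),interpolation=cv2.INTER_CUBIC)
cv2.imwrite("pics/f.png",np.clip(1.3*np.vstack([np.hstack([r(t,200,160,100,75,400,300),r(s,280,130,100,75,400,300)]),np.hstack([r(t,250,140,150,112,400,300),r(s,190,150,150,150,400,300)])]),0,255).astype(np.uint8))
st=sensors.get_state();print(st["t"],st["force"])
```

```text
38.8417 [-0.92455762 -0.10716145 -0.93461388]
```

View pics/f.png

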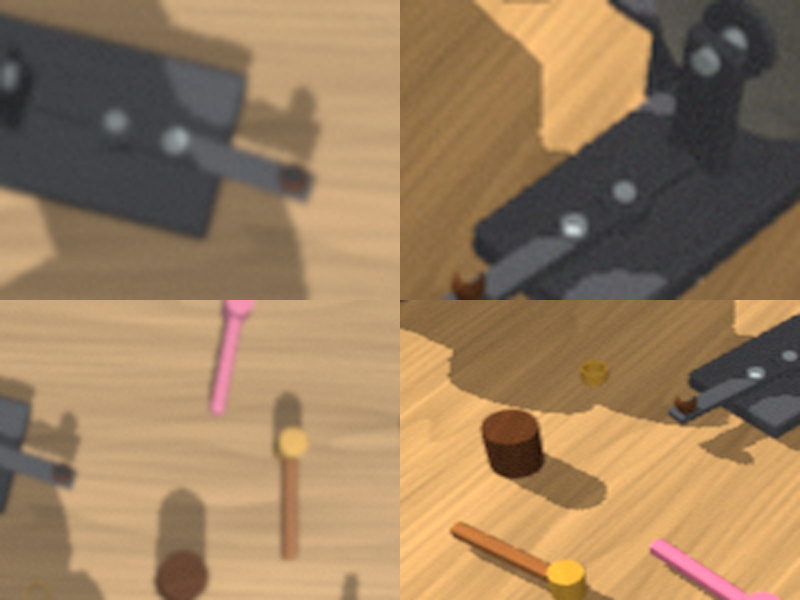

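```bash
python3 -c "
from bench import env,sensors
env.job_done();print(sensors.get_state()['t'])"
```

```text
the job is handed in; nothing more can be done
the job is handed in; nothing more can be done
```

The grinder is locked and the job is handed in at about 39 s on the robot clock, against the 58 s limit. I pinched the knob and swung the lever round until it met the stop. I then gripped the mallet by its handle, gave the pin two brisk blows and stood the mallet back in its old place.

**Lever:** it stopped against force at 1.507 rad by the arm's position, and the camera read 1.492 rad. The knob was at the same pixel after the blows as before.

**Pin:** the first blow, to about 64 mm face height, drove it home. The second, deeper blow did not move it: same pixel before and after, to about 0.03 px. The measured row is about 0.5 to 0.9 px lower than the model predicts for fully home. That is on the "deeper" side and within the calibration error. Contact was only by the mallet head.

**Mallet:** the blows turned it about 0.26 rad head-up in the grip. I took that out by tilting the wrist, and lowered it until it touched at about 3 N. The last picture shows it standing upright on its face at its old spot. The drum, ferrule and the nearer pink look-alike appear untouched. The dish was outside that last crop, and the arm passed over it at about 0.26–0.3 m on the way in and out.

**Disagreement:** the two cameras differed by 4 to 7 mm in x on the raised points, so I averaged them. That was well inside what the grip and the blow needed.

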